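Find the hidden catch of a bead case

ROBOT

A 7-joint arm with a two-finger parallel gripper is mounted at the origin on the work surface. World frame = base frame: x ahead of the robot, y to its left, z up, the work surface at z = 0. Lengths are in m, angles in rad, forces in N, time in s.
With the tool pointing down it reaches from about 0.4 to 0.875 m from the base axis. Payload 19.3 kg.
Tool frame: the origin (TCP) lies between the finger pads; the fingertips stand 17 mm ahead of it and the grasp point (between the pads) lies 2 mm behind it; x points along the fingers, y is the direction in which the jaws open and shut, and the axes are right-handed (so a half turn about x gives the same grasp; the last joint's range is limited). The gripper opens to 85 mm and grips with 20 to 120 N. Pads are 22 mm wide; open, the fingers measure 114 mm over their backs; the gripper's body (76 mm by 85 mm) begins 54 mm behind the grasp point. The pads swing forward as they close: fully open they stand 13 mm farther back than shut.
Start: joints at [-1.2, 0.521, -0.036, 1.599, 0.021, 1.021, -0.113], TCP at [0.267, 0.565, 0.248] pointing down, gripper open.
Joint ranges: [-2.91, 2.91], [-0.3, 2.13], [-1.5, 1.42], [0.17, 2.43], [-1.26, 4.41], [0.16, 1.93], [-2.52, 2.52]. Speed limits (rad/s): [1.89, 1.89, 2.39, 2.39, 3.01, 3.01, 3.01].

INTERFACE

Orientations are given as [roll, pitch, yaw] about the fixed x, y, z axes, in that order (R = Rz(yaw) Ry(pitch) Rx(roll)).
In Python, from workcell import bot gives the robot as it stands.
- The arm moves only by the shell command python3 -m creep 'ROWS' [FORCE]. ROWS is JSON, a list of rows, each an object of numbers: "wx", "wy", "wz": the turn, a rotation vector about the tool's x, y, z in degrees; "tx", "ty", "tz": the shift along the tool's x, y, z in m; "claw": the closure, from 0 (fully open) to 1 (shut). A call has 1 to 8 rows; each row is the pose to reach, as a shift and turn from the pose measured when the call began, along the tool's axes at that moment; what a row does not reach only later rows make up. A row lasts 1/10 s, in which the tool goes at most 50 mm and 8.59 degrees, less where a joint would pass 70% of its speed; a pose out of reach is approached as far as the arm can. A call with a gripper value outside its range is refused whole. The fingers move at their own pace and stop on an object; FORCE is the grip in N (left out, the last holds). Time passes only in rows, so rows that repeat a pose let the fingers close. It gives the time, the measured TCP pose, the force and the opening at its end, in the units of the state.
- bot.observe(): the state, without advancing time (a new reading comes with each control period).
- bot.grab_frame(name): name is "side" or "top" or "wrist"; returns the picture (480x640x3 uint8, blue, green, red); there is no depth.
- bot.get_calibration(name): a dict with "fx", "fy", "cx", "cy" (pixels), "dist_coeffs" ([k1, k2, p1, p2, k3] as OpenCV has them; the pictures are not rectified), "R" (3x3) and "t" (3): a world point X has camera coordinates R X + t. Camera axes: x right, y down, z forward; pixel columns grow to the right and rows downward; lengths in m; the calibration is good to about 2 mm. A picture is of the moment at which its call begins: read the wrist's pose just before it. get_calibration takes no time and is no camera call; for the wrist camera it gives the pose at the moment of the call.
- bot.job_done(): hands the job in, once; it reports no verdict.
The state is a dict: "clock": time; "qpos": joint angles; "qd": joint speeds; "joint_efforts": joint torques, N m; "position": TCP position; "tool_rot": TCP orientation; "force": force on the tool from outside, world axes, zero at the start; "moment": the same for the moment, N m; "grip_width": finger opening in m.
Only numpy, scipy, OpenCV 4.12 (cv2) and the standard library are available. Lean on these libraries where they do the work, as an engineer would, in place of code of your own. Each camera call takes 0.05 s, during which the arm holds its last target.

TASK

Somewhere along the middle of the flat panel on top of the bead case lies a flush push pad, the hidden catch of its drawer. Feel across the panel with the fingertips for the place that gives, press it there so that the drawer springs out, then let go. Do not touch the drawer itself, and do not move or lift the other things on the mat.

Things in the scene. Friction and masses are not known exactly. Their poses are not given: they have to be found in the camera images.
- case: Fixed wooden bead case, 180 mm deep (own x), 340 mm wide (own y), 90 mm high. Origin: centre of its underside, on a 3 mm mat, so 3 mm above the work surface; z up. Its -x face is the front, with the drawer front (320 x 66 mm, from 8 mm up). In its top is an opening 110 mm (own x) by 150 mm (own y) over a grey panel 3 mm below the wooden frame's top.
- panel_mid (a point): Middle of the opening, at the height of the panel's surface (87 mm above the case's underside); axes as the case's. The panel is rigid but for one push pad of the same grey plastic. The pad's centre lies on this point's y axis (x = 0), anywhere from -45 to +45 mm along y; where differs each time and is not told: find it by touch or by its outline.
- pad (a joint): Travel of the pad straight down, m: 0 at rest, 0.006 fully in; it springs back. 46 mm square, sides along the case's x and y, in a 49 mm cut-out, its face 2 mm below the panel's. A fingertip pushes it only if wholly inside the cut-out. Force: 1.5 N to start, 4.5 N at 4 mm, where the catch lets go, 6 N fully in.
- drawer (a joint): How far the drawer is out, m: 0 shut and latched, 0.040 fully out towards the case's own -x. When the catch lets go, a spring drives it out to 0.040 in under a second and it stays there. It has no handle.
- jar_mid (a point): Half-way up a loose amber glass jar with a metal lid, 48 mm across, 75 mm high, upright; to be left alone.
- spool_mid (a point): Half-way up a loose dark wooden spool, 44 mm across, 50 mm high, upright; to be left alone.
- beadbox_mid (a point): Middle, 12 mm above the mat, of a loose open clear compartment box of purple beads, 75 mm (own x) by 130 mm (own y) by 24 mm high; to be left alone.

How it is judged:
By the outcome, as a careful person would: the job done as asked, in the order asked, and still so for the second after the job is handed in, with the robot touching nothing.
It also fails if it takes over 48 s, if anything falls off the work surface, if the arm or the gripper's body presses on something with over 40 N, if the wrist force passes 120 N, or if a joint passes its speed limit or range.

## Working session

There is one attempt and no reset: what is moved stays moved. The work goes in short steps, Python scripts to look and compute and a shell command to move; the robot and the scene stay as the last step left them, time stands still between calls to the robot, and variables do not carry over. Pictures are saved under pics/ and viewed, and the job is handed in when it is done.

```bash
ls; mkdir -p pics
python3 - <<'E'
from workcell import bot
import cv2
s=bot.observe(); print({k:s[k] for k in ('clock','position','tool_rot','force','grip_width')})
for n in ('top','side'):
    cv2.imwrite(f'pics/{n}0.png',bot.grab_frame(n)); print(n,bot.get_calibration(n))
E
```

```text
pics
{'clock': 0.0, 'position': array([0.26656732, 0.5649498 , 0.24775747]), 'tool_rot': array([-1.49997811,  1.56967106, -1.94079776]), 'force': array([-0.33582641, -0.56196735,  0.28708304]), 'grip_width': 0.08548371027635204}
top {'fx': 435.1073572218275, 'fy': 435.1073572218275, 'cx': 315.2326929684714, 'cy': 241.2883198215989, 'dist_coeffs': array([-0.09845518,  0.        ,  0.        ,  0.        ,  0.        ]), 'R': array([[-0.01702479, -0.99962457, -0.02146778],
       [-0.99405521,  0.01923141, -0.1071653 ],
       [ 0.10753792,  0.01951569, -0.99400942]]), 't': array([0.07294163, 0.61832929, 0.76522706])}
side {'fx': 465.12633354403965, 'fy': 465.12633354403965, 'cx': 324.2965669692774, 'cy': 239.3029183437268, 'dist_coeffs': array([-0.1209058,  0.       ,  0.       ,  0.       ,  0.       ]), 'R': array([[-0.98949846, -0.14400232, -0.01249486],
       [-0.06670507,  0.53162073, -0.84435173],
       [ 0.12823113, -0.83465127, -0.53564358]]), 't': array([0.63798136, 0.09662782, 0.81562269])}
```

View pics/top0.png

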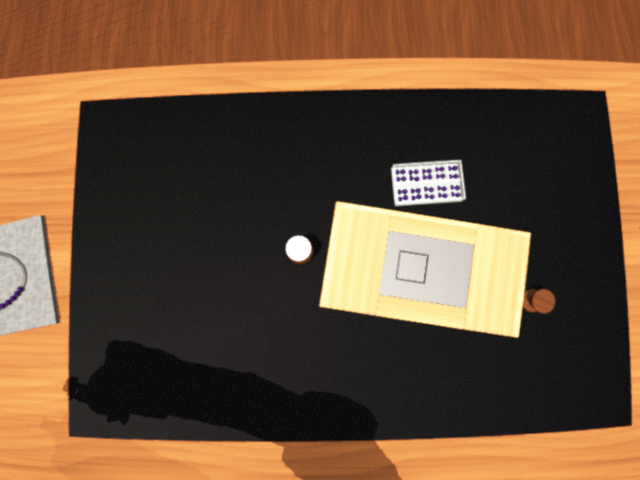

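View pics/side0.png

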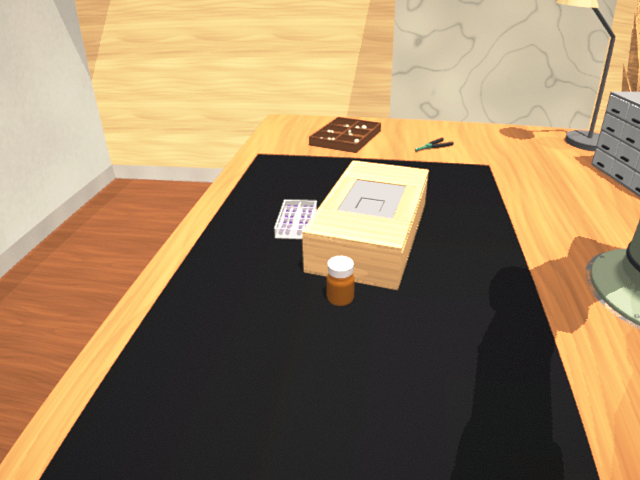

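The top view shows the case with its corners near (336,202), (530,232), (519,337) and (320,307). A square outline, probably the pad, is around (412,267). The jar is at (299,249), the spool at (541,300) and the bead box at (429,183). Next I'll enlarge both views.

Run:
```python
import cv2
a=cv2.imread('pics/top0.png')[190:350,310:550]; cv2.imwrite('pics/top0c.png',cv2.resize(a,(780,520),interpolation=cv2.INTER_CUBIC))
a=cv2.imread('pics/side0.png')[150:300,270:450]; cv2.imwrite('pics/side0c.png',cv2.resize(a,(720,600),interpolation=cv2.INTER_CUBIC))
```

```text
(no output)
```

View pics/top0c.png

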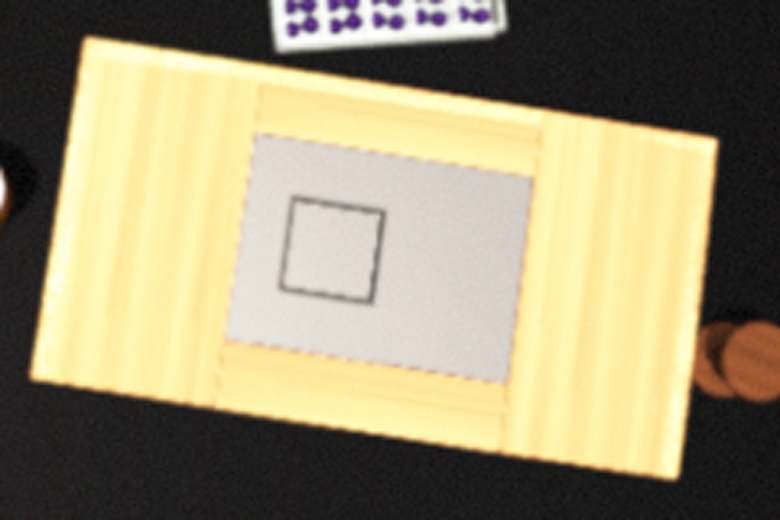

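View pics/side0c.png

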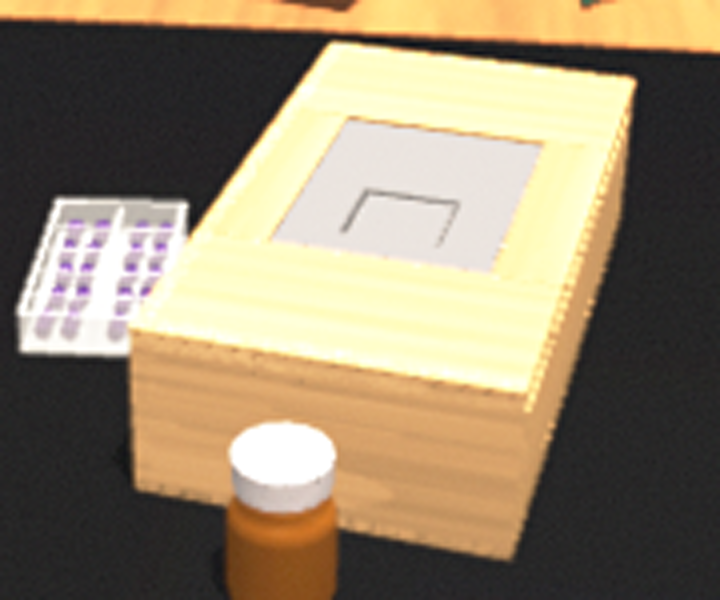

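```bash
cat > h.py <<'E'
import numpy as np,cv2
from workcell import bot
def ray(n,p,c=None):
    c=c or bot.get_calibration(n); K=np.array([[c['fx'],0,c['cx']],[0,c['fy'],c['cy']],[0,0,1]])
    u=cv2.undistortPoints(np.array([[p]],float),K,c['dist_coeffs'])[0,0]
    R=np.array(c['R']); return -R.T@np.array(c['t']), R.T@np.array([u[0],u[1],1])
def atz(n,p,z,c=None):
    o,d=ray(n,p,c); return o+d*(z-o[2])/d[2]
def tri(r1,r2):
    (a,d),(b,e)=r1,r2; s=np.linalg.lstsq(np.c_[d,-e],b-a,rcond=None)[0]
    p,q=a+s[0]*d,b+s[1]*e; return (p+q)/2,np.linalg.norm(p-q)
E
python3 - <<'E'
from h import *
np.set_printoptions(precision=4,suppress=True)
T=lambda p:(310+(p[0]+.5)/3.25-.5,190+(p[1]+.5)/3.25-.5)
S=lambda p:(270+(p[0]+.5)/4-.5,150+(p[1]+.5)/4-.5)
for nm,a,b in [('padTR',(386,211),(459,205)),('padBR',(374,303),None),('padTL',(293,196),(367,190)),('panTR',(533,176),(350,117)),('panBR',(506,383),(543,143)),('caseTL',(85,38),(132,330)),('caseBL',(32,380),(524,394)),('caseTR',(718,138),(335,43)),('caseBR',(678,480),(635,78))]:
    if nm=='padTR':b=(367,190)
    if nm=='padBR':b=(459,205)
    if nm=='padTL':continue
    print(nm,*tri(ray('top',T(a)),ray('side',S(b))))
c=np.array([atz('top',T(p),.09)for p in[(293,196),(386,211),(374,303),(279,291)]]);print('pad',c.mean(0),np.linalg.norm(np.diff(c,axis=0),axis=1))
k=np.array([atz('top',T(p),.093)for p in[(85,38),(718,138),(678,480),(32,380)]]);print('case',k,k.mean(0),np.linalg.norm(np.diff(k,axis=0),axis=1))
q=np.array([atz('top',T(p),.091)for p in[(254,133),(533,176),(506,383),(225,343)]]);print('pan',q,q.mean(0),np.linalg.norm(np.diff(q,axis=0),axis=1))
for K in(k,c,q):
  d=(K[0]+K[3]-K[1]-K[2]); e=K[0]+K[1]-K[2]-K[3];print(np.degrees(np.arctan2(d[0],d[1])),np.degrees(np.arctan2(e[1],e[0])))
y=(k[0]+k[3]-k[1]-k[2]);y/=np.linalg.norm(y);dd=c.mean(0)-k.mean(0);print('pad off y',dd@y, dd, 'x',dd[:2]@[y[1],-y[0]])
s=bot.observe();from scipy.spatial.transform import Rotation as Ro
print(Ro.from_euler('xyz',s['tool_rot']).as_matrix())
print('jar',atz('top',(299,249),.078),'spool',atz('top',(543,300),.053))
E
```

```text
padTR [ 0.5865 -0.1325  0.0874] 0.001280680381975199
padBR [ 0.5388 -0.1245  0.086 ] 0.0007168930419164302
panTR [ 0.6025 -0.2106  0.0917] 0.002390995932019301
panBR [ 0.4961 -0.1909  0.0917] 8.52808005453088e-05
caseTL [0.6806 0.0239 0.0912] 0.0024104621770368764
caseBL [0.5039 0.0552 0.0917] 0.0020195559828502458
caseTR [ 0.6205 -0.3127  0.0921] 0.0031286876698589637
caseBR [ 0.4434 -0.2795  0.0937] 2.8334622063519148e-05
pad [ 0.5671 -0.1032  0.09  ] [0.0495 0.0486 0.05  ]
case [[ 0.6815  0.024   0.093 ]
 [ 0.6219 -0.3123  0.093 ]
 [ 0.4433 -0.2799  0.093 ]
 [ 0.5029  0.0552  0.093 ]] [ 0.5624 -0.1282  0.093 ] [0.3415 0.1816 0.3404]
pan [[ 0.6294 -0.0637  0.091 ]
 [ 0.6038 -0.2108  0.091 ]
 [ 0.496  -0.1911  0.091 ]
 [ 0.5201 -0.045   0.091 ]] [ 0.5623 -0.1277  0.091 ] [0.1493 0.1096 0.148 ]
10.069784005889538 -10.105212303446978
9.343474428870818 -10.124394503357964
9.611751308389264 -10.038373339291713
pad off y 0.02545295166221266 [ 0.0047  0.025  -0.003 ] x 0.00023138289407161668
[[-0.0004  0.4267  0.9044]
 [-0.0009  0.9044 -0.4267]
 [-1.     -0.001   0.    ]]
jar [0.6019 0.0892 0.078 ] spool [ 0.5032 -0.3472  0.053 ]
```

The outline measures about 49 mm and its centre is at (0.567, -0.103), which is case y ≈ +25 mm and x ≈ 0. That fits the text. The panel and case-top heights also agree at about 0.091–0.093. I'll shut the fingers and travel there at height.

```bash
python3 -m creep '[{"ty":-0.06,"tz":0.07,"wx":-4,"claw":1},{"ty":-0.12,"tz":0.14,"wx":-8,"claw":1},{"ty":-0.476,"tz":0.557,"wx":-15,"claw":1},{"ty":-0.476,"tz":0.557,"wx":-15,"claw":1},{"ty":-0.476,"tz":0.557,"wx":-15,"claw":1},{"ty":-0.476,"tz":0.557,"wx":-15,"claw":1},{"ty":-0.476,"tz":0.557,"wx":-15,"claw":1},{"ty":-0.476,"tz":0.557,"wx":-15,"claw":1}]'
cat > g.py <<'E'
from h import *
import sys
from scipy.spatial.transform import Rotation as Ro
np.set_printoptions(precision=4,suppress=True)
s=bot.observe();M=Ro.from_euler('xyz',s['tool_rot']).as_matrix()
t=np.array([.567,-.103,float(sys.argv[1])])
print('clock',s['clock'],'pos',s['position'],'shift',M.T@(t-s['position']),'yaw jaws',np.degrees(np.arctan2(M[1,1],M[0,1])),'x',M[:,0],'F',s['force'],s['grip_width'])
E
python3 g.py .25
```

```text
clock 0.1 pos [0.2666 0.565  0.2478] shift [-0.0017 -0.476   0.5567] yaw jaws 64.74205993587864 x [-0.0004 -0.0009 -1.    ] F [-0.7544 -0.0203 -0.7452] 0.08517873133570594$[0]: bad value
```

```bash
python3 -m creep '[{"wx":-4,"wy":0,"wz":0,"tx":0,"ty":-0.03,"tz":0.035,"claw":1},{"wx":-8,"wy":0,"wz":0,"tx":0,"ty":-0.06,"tz":0.07,"claw":1}]'; python3 -m creep '[{"wx":-4,"wy":0,"wz":0,"tx":0,"ty":-0.03,"tz":0.035,"claw":0.99}]'; python3 g.py .25
```

```text
clock: 0.3
position: [0.3039, 0.48, 0.247]
tool_rot: [-1.697, 1.569, -1.994]
force: [2.0, 0.4, 1.0]
grip_width: 0.0593
clock: 0.4
position: [0.3284, 0.4394, 0.2468]
tool_rot: [-1.797, 1.568, -2.02]
force: [1.6, 0.5, 0.3]
grip_width: 0.0439
clock 0.4 pos [0.3284 0.4394 0.2468] shift [-0.0021 -0.4765  0.3524] yaw jaws 77.25643412435636 x [-0.0012 -0.0025 -1.    ] F [1.6243 0.47   0.2567] 0.04393959515361485
```

All seven keys are needed in each row. I'll carry on.

```bash
python3 -m creep '[{"wx":-3,"wy":0,"wz":0,"tx":0,"ty":-0.476,"tz":0.352,"claw":1},{"wx":-3,"wy":0,"wz":0,"tx":0,"ty":-0.476,"tz":0.352,"claw":1},{"wx":-3,"wy":0,"wz":0,"tx":0,"ty":-0.476,"tz":0.352,"claw":1},{"wx":-3,"wy":0,"wz":0,"tx":0,"ty":-0.476,"tz":0.352,"claw":1},{"wx":-3,"wy":0,"wz":0,"tx":0,"ty":-0.476,"tz":0.352,"claw":1},{"wx":-3,"wy":0,"wz":0,"tx":0,"ty":-0.476,"tz":0.352,"claw":1},{"wx":-3,"wy":0,"wz":0,"tx":0,"ty":-0.476,"tz":0.352,"claw":1},{"wx":-3,"wy":0,"wz":0,"tx":0,"ty":-0.476,"tz":0.352,"claw":1}]'; python3 g.py .18
```

```text
clock: 1.2
position: [0.4895, 0.0727, 0.2477]
tool_rot: [-1.857, 1.568, -2.026]
force: [0.3, 0.8, 0.7]
grip_width: 0.0001
clock 1.2 pos [0.4895 0.0727 0.2477] shift [ 0.068  -0.1599  0.1062] yaw jaws 80.26441725506457 x [-0.0012 -0.0025 -1.    ] F [0.3277 0.8096 0.6783] 8.858973354755483e-05
```

```bash
python3 -m creep '[{"wx":0,"wy":0,"wz":0,"tx":0.017,"ty":-0.04,"tz":0.027,"claw":1},{"wx":0,"wy":0,"wz":0,"tx":0.034,"ty":-0.08,"tz":0.053,"claw":1},{"wx":0,"wy":0,"wz":0,"tx":0.05,"ty":-0.12,"tz":0.08,"claw":1},{"wx":0,"wy":0,"wz":0,"tx":0.068,"ty":-0.16,"tz":0.106,"claw":1},{"wx":0,"wy":0,"wz":0,"tx":0.068,"ty":-0.16,"tz":0.106,"claw":1},{"wx":0,"wy":0,"wz":0,"tx":0.068,"ty":-0.16,"tz":0.106,"claw":1},{"wx":0,"wy":0,"wz":0,"tx":0.068,"ty":-0.16,"tz":0.106,"claw":1},{"wx":0,"wy":0,"wz":0,"tx":0.068,"ty":-0.16,"tz":0.106,"claw":1}]'; python3 g.py .12
python3 - <<'E'
from h import *
np.set_printoptions(precision=4,suppress=True)
c=bot.get_calibration('wrist');cv2.imwrite('pics/w1.png',bot.grab_frame('wrist'));cv2.imwrite('pics/s1.png',bot.grab_frame('side'))
import pickle;pickle.dump(c,open('w1.pkl','wb'));print(c['R'],c['t'])
E
```

```text
clock: 2.0
position: [0.5668, -0.1016, 0.1805]
tool_rot: [-1.745, 1.569, -1.913]
force: [0.4, -0.2, -0.3]
grip_width: -0.0001
clock 2.0 pos [ 0.5668 -0.1016  0.1805] shift [ 0.0605 -0.0012  0.0005] yaw jaws 80.3694673015188 x [-0.0007 -0.002  -1.    ] F [ 0.4051 -0.1575 -0.279 ] -0.0001437753433190968
[[ 0.1665  0.986  -0.0029]
 [ 0.9482 -0.1593  0.2749]
 [ 0.2706 -0.0485 -0.9615]] [ 0.0065 -0.5712  0.156 ]
```

View pics/w1.png

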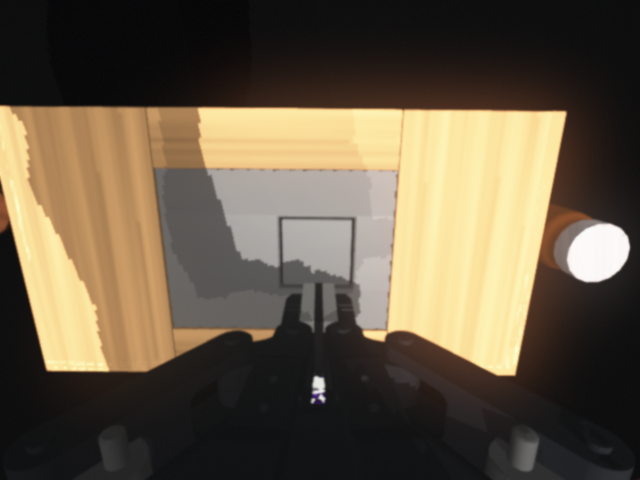

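View pics/s1.png

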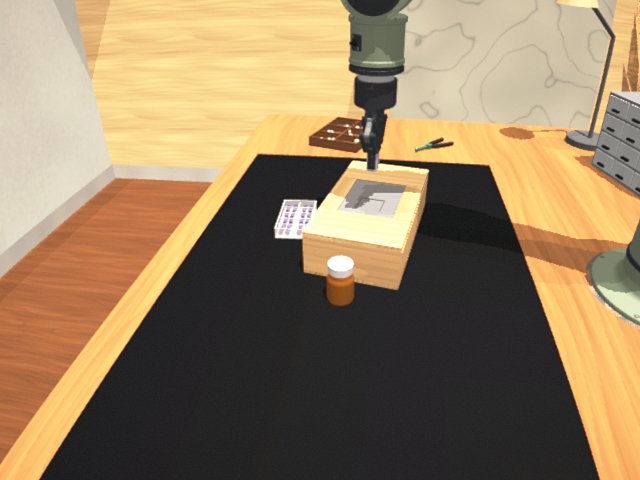

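In the wrist view the pad outline runs from about (280,217) to (354,217), and its lower edge is near v = 286. The shut fingertips are at about (319,286). I'll back-project these as a second measurement.

Run:
```python
from h import *
import pickle
np.set_printoptions(precision=4,suppress=True)
c=pickle.load(open('w1.pkl','rb'))
p=np.array([atz('wrist',q,.09,c) for q in [(279.5,217),(354.5,218),(353,286),(281,286)]]);print(p,p.mean(0),np.linalg.norm(np.diff(p,axis=0),axis=1))
q=np.array([atz('wrist',q,.09,c) for q in [(155,170),(396,171),(387,330),(173,329)]]);print(q,q.mean(0))
```

```text
[[ 0.5403 -0.1228  0.09  ]
 [ 0.5489 -0.0753  0.09  ]
 [ 0.5956 -0.0829  0.09  ]
 [ 0.5875 -0.1313  0.09  ]] [ 0.5681 -0.1031  0.09  ] [0.0482 0.0473 0.049 ]
[[ 0.4982 -0.1932  0.09  ]
 [ 0.5237 -0.0459  0.09  ]
 [ 0.633  -0.0638  0.09  ]
 [ 0.6073 -0.2134  0.09  ]] [ 0.5655 -0.1291  0.09  ]
```

The wrist view gives (0.568, -0.103), the same place to about 1 mm. I'll descend to just above the pad.

```bash
python3 -m creep '[{"wx":0,"wy":0,"wz":0,"tx":0.02,"ty":-0.001,"tz":0.001,"claw":1},{"wx":0,"wy":0,"wz":0,"tx":0.04,"ty":-0.001,"tz":0.001,"claw":1},{"wx":0,"wy":0,"wz":0,"tx":0.055,"ty":-0.001,"tz":0.001,"claw":1},{"wx":0,"wy":0,"wz":0,"tx":0.065,"ty":-0.001,"tz":0.001,"claw":1},{"wx":0,"wy":0,"wz":0,"tx":0.068,"ty":-0.001,"tz":0.001,"claw":1},{"wx":0,"wy":0,"wz":0,"tx":0.068,"ty":-0.001,"tz":0.001,"claw":1}]'; python3 g.py .105
```

```text
clock: 2.7
position: [0.5677, -0.103, 0.1127]
tool_rot: [-1.646, 1.569, -1.814]
force: [-0.0, -1.0, -0.8]
grip_width: 0.0002
clock 2.7 pos [ 0.5677 -0.103   0.1127] shift [ 0.0077 -0.0001 -0.0007] yaw jaws 80.3794817617376 x [-0.0005 -0.0022 -1.    ] F [-0.0006 -0.9936 -0.8448] 0.0002006878699820275
```

```bash
python3 -m creep '[{"wx":0,"wy":0,"wz":0,"tx":0.003,"ty":0,"tz":0,"claw":1},{"wx":0,"wy":0,"wz":0,"tx":0.006,"ty":0,"tz":0,"claw":1},{"wx":0,"wy":0,"wz":0,"tx":0.006,"ty":0,"tz":0,"claw":1},{"wx":0,"wy":0,"wz":0,"tx":0.006,"ty":0,"tz":0,"claw":1}]'; python3 g.py .1
python3 -m creep '[{"wx":0,"wy":0,"wz":0,"tx":0.001,"ty":0,"tz":0,"claw":1},{"wx":0,"wy":0,"wz":0,"tx":0.002,"ty":0,"tz":0,"claw":1},{"wx":0,"wy":0,"wz":0,"tx":0.003,"ty":0,"tz":0,"claw":1},{"wx":0,"wy":0,"wz":0,"tx":0.003,"ty":0,"tz":0,"claw":1},{"wx":0,"wy":0,"wz":0,"tx":0.003,"ty":0,"tz":0,"claw":1}]'; python3 g.py .1
```

```text
clock: 3.1
position: [0.5678, -0.103, 0.1069]
tool_rot: [-1.537, 1.569, -1.705]
force: [0.1, 0.4, -0.1]
grip_width: 0.0003
clock 3.1 pos [ 0.5678 -0.103   0.1069] shift [ 0.0069 -0.0001 -0.0008] yaw jaws 80.37779693533888 x [-0.0003 -0.0022 -1.    ] F [ 0.0697  0.3691 -0.1329] 0.0002697784109339929
clock: 3.6
position: [0.5679, -0.1031, 0.1039]
tool_rot: [-1.444, 1.569, -1.612]
force: [-0.0, -0.7, 1.2]
grip_width: 0.0002
clock 3.6 pos [ 0.5679 -0.1031  0.1039] shift [ 0.0039 -0.0001 -0.0009] yaw jaws 80.37765823401753 x [-0.0001 -0.0022 -1.    ] F [-0.0189 -0.67    1.2084] 0.0001775196656871091
```

The force is starting to show at z ≈ 0.104. I'll press on in small steps.

```bash
python3 -m creep '[{"wx":0,"wy":0,"wz":0,"tx":0.001,"ty":0,"tz":0,"claw":1},{"wx":0,"wy":0,"wz":0,"tx":0.002,"ty":0,"tz":0,"claw":1},{"wx":0,"wy":0,"wz":0,"tx":0.002,"ty":0,"tz":0,"claw":1}]'
python3 -m creep '[{"wx":0,"wy":0,"wz":0,"tx":0.001,"ty":0,"tz":0,"claw":1},{"wx":0,"wy":0,"wz":0,"tx":0.001,"ty":0,"tz":0,"claw":1},{"wx":0,"wy":0,"wz":0,"tx":0.001,"ty":0,"tz":0,"claw":1}]'
python3 -m creep '[{"wx":0,"wy":0,"wz":0,"tx":0.001,"ty":0,"tz":0,"claw":1},{"wx":0,"wy":0,"wz":0,"tx":0.001,"ty":0,"tz":0,"claw":1},{"wx":0,"wy":0,"wz":0,"tx":0.001,"ty":0,"tz":0,"claw":1}]'
python3 -c "
from h import *
cv2.imwrite('pics/t2.png',bot.grab_frame('top'))"
```

```text
clock: 3.9
position: [0.5678, -0.1031, 0.1017]
tool_rot: [-1.571, 1.569, -1.739]
force: [-0.8, 1.0, 0.6]
grip_width: 0.0002
clock: 4.2
position: [0.5678, -0.103, 0.1008]
tool_rot: [-1.517, 1.569, -1.685]
force: [-0.4, 0.5, 5.4]
grip_width: 0.0
clock: 4.5
position: [0.5678, -0.103, 0.0998]
tool_rot: [-1.485, 1.569, -1.653]
force: [-1.1, -0.1, 4.8]
grip_width: 0.0003
```

View pics/t2.png

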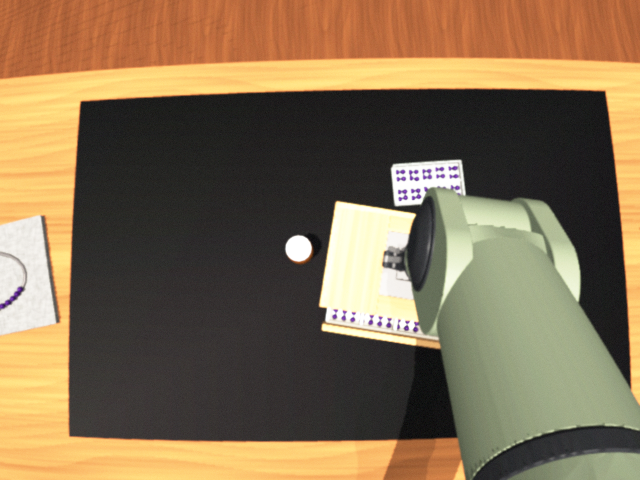

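The drawer is out: its beads and front edge show at about (325–440, 310–345). I'll lift straight up and let go.

```bash
python3 -m creep '[{"wx":0,"wy":0,"wz":0,"tx":-0.01,"ty":0,"tz":0,"claw":1},{"wx":0,"wy":0,"wz":0,"tx":-0.03,"ty":0,"tz":0,"claw":1},{"wx":0,"wy":0,"wz":0,"tx":-0.06,"ty":0,"tz":0,"claw":1},{"wx":0,"wy":0,"wz":0,"tx":-0.09,"ty":0,"tz":0,"claw":1},{"wx":0,"wy":0,"wz":0,"tx":-0.12,"ty":0,"tz":0,"claw":1},{"wx":0,"wy":0,"wz":0,"tx":-0.12,"ty":0,"tz":0,"claw":1},{"wx":0,"wy":0,"wz":0,"tx":-0.12,"ty":0,"tz":0,"claw":1},{"wx":0,"wy":0,"wz":0,"tx":-0.12,"ty":0,"tz":0,"claw":1}]'
python3 -c "
from h import *
for n in ('top','side','wrist'): cv2.imwrite('pics/f_'+n+'.png',bot.grab_frame(n))
a=cv2.imread('pics/f_top.png')[190:370,310:550];cv2.imwrite('pics/f_topc.png',cv2.resize(a,(780,585),interpolation=cv2.INTER_CUBIC))"
```

```text
clock: 5.35
position: [0.5674, -0.1027, 0.2191]
tool_rot: [-2.027, 1.568, -2.195]
force: [0.7, 0.1, -1.2]
grip_width: -0.0003
```

View pics/f_topc.png

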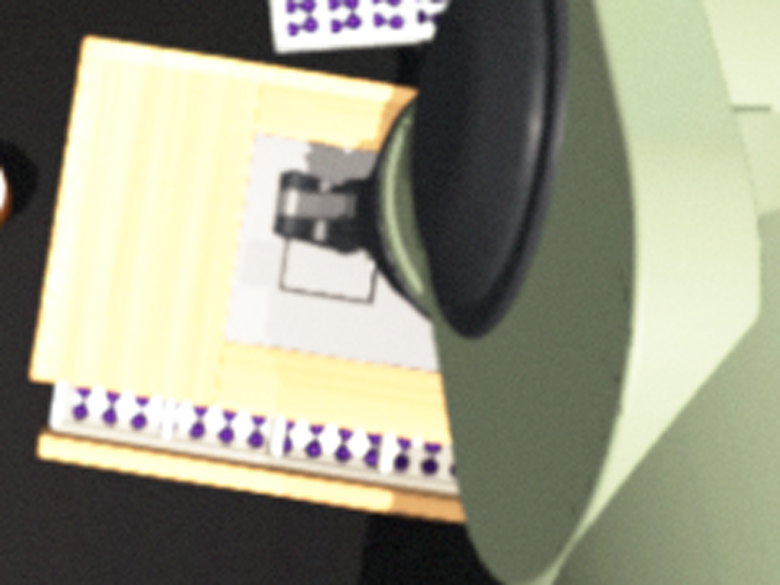

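View pics/f_side.png

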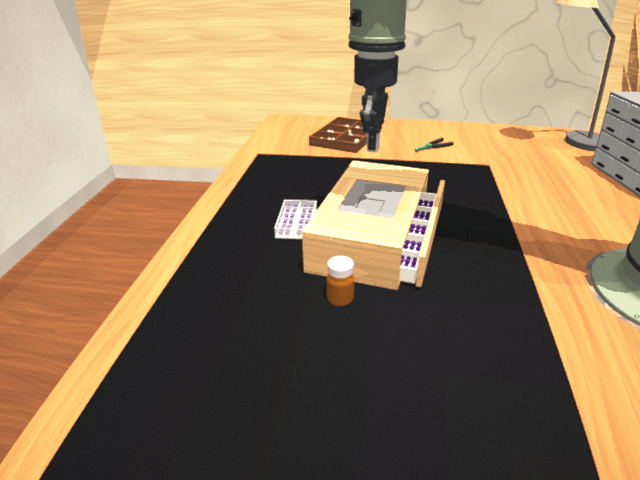

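View pics/f_wrist.png

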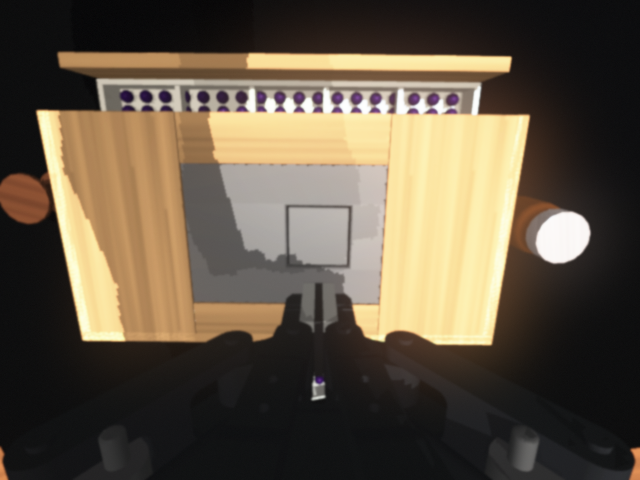

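The drawer stands out along its whole width: in the wrist view its front runs from (60,60) to (510,65). The jar, spool and bead box are where they were, and the fingers are clear. I'll check how far out it is, then hand in.

Run:
```python
from h import *
T=lambda p:(310+(p[0]+.5)/3.25-.5,190+(p[1]+.5)/3.25-.5)
p=atz('top',T((38,458)),.077);x=np.array([.985,-.174]);print('out',(np.array([.5624,-.1282])-p[:2])@x-.09)
bot.job_done();print(bot.observe()['clock'])
```

```text
out 0.040940153843057686
the job is handed in; nothing more can be done
the job is handed in; nothing more can be done
```

The drawer sprang out and the job is handed in. I found the pad by its outline rather than by feeling across the whole panel.

- **Finding the pad:** the outline measured about 49 mm. The top and wrist cameras agreed to about 1 mm on its centre, (0.567, -0.103), which is about +25 mm along the case's y.
- **Pressing:** I pressed straight down there with the fingers shut. The pad gave, with a force of about 5 N. I then lifted the fingers about 120 mm clear of the pad.
- **Last checks:** the drawer measures 41 mm out against the 40 mm stated, which is within the calibration error. The last contact force was about zero, and the clock stood at about 5.5 s.
- **Other things on the mat:** the jar, spool and bead box looked unmoved in the pictures, but I did not measure them again. The arm partly hid the bead box in the last top view, and the spool was visible only from the wrist camera.
- **Failed or disagreed:** my first move was refused because each row needs all seven keys, and the arm did not move. One force reading during the press showed only 0.6 N, about 2 mm below first contact; the other readings vary by about 1 N.

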